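Clear the used vial caps off the preparation board

ROBOT

A 6-joint arm with a two-finger parallel gripper is mounted at the origin on the work surface. World frame = base frame: x ahead of the robot, y to its left, z up, the work surface at z = 0. Lengths are in m, angles in rad, forces in N, time in s.
With the tool pointing down it reaches from about 0.35 to 0.975 m from the base axis. Payload 4.9 kg.
Tool frame: the origin (TCP) lies at the very end of the fingers, on their centre line; the grasp point (between the pads) lies 19 mm behind it; z points along the fingers, x is the direction in which the jaws open and shut, and the axes are right-handed (so a half turn about z gives the same grasp; the last joint's range is limited). The gripper opens to 85 mm and grips with 20 to 120 N. Pads are 22 mm wide; open, the fingers measure 114 mm over their backs; the gripper's body (76 mm by 85 mm) begins 54 mm behind the grasp point. The pads swing forward as they close: fully open they stand 13 mm farther back than shut.
Start: joints at [0.99, 0.053, 1.613, -0, 1.476, -0.119], TCP at [0.278, 0.56, 0.231] pointing down, gripper open.
Joint ranges: [-3.01, 3.01], [-1.01, 2.22], [0.06, 2.58], [-1.02, 4.17], [0.09, 2.62], [-3.14, 3.14]. Speed limits (rad/s): [2.57, 2.57, 3.14, 3.14, 3.14, 3.14].

INTERFACE

Orientations are given as a rotation vector (axis times angle).
In Python, from station import readout, viewer, ctrl, nets gives the robot as it stands. The module is installed in compiled form; this text tells all that it offers.
- The arm moves only by the tool step_arm, never from a script. Its argument "moves" is a list that holds one entry, the list of rows, each a list of 4 numbers: the shift along the world's x, y, z in cm, then the turn about the world's z in rad. In form: [[[dx, dy, dz, yaw], ...]]. A call has 1 to 10 rows; each row shifts and turns the commanded pose from where the row before left it; what a row does not reach is not made up. A row lasts 1/12 s, in which the tool goes at most 41.7 mm and 7.16 degrees, less where a joint would pass 70% of its speed; a pose out of reach is approached as far as the arm can. A call is refused whole if a number of a shift passes 4.17 or a number of a turn 0.125, either way. A call with a gripper value outside its range is refused whole. "grip" is the closure, from 0 (fully open) to 1 (shut), set as the call begins (left out, the last holds). The fingers move at their own pace and stop on an object; "squeeze" is the grip in N (left out, the last holds). Time passes only in rows, so rows that do not move let the fingers close. It gives the time, the measured TCP pose, the force and the opening at its end, in the units of the state.
- readout.get_obs(): the state, without advancing time (a new reading comes with each control period).
- viewer.get_image(name): name is "scene" or "top" or "wrist"; returns the picture (384x512x3 uint8, blue, green, red); there is no depth.
- viewer.calibration(name): a dict with "camera_matrix" (3x3 intrinsics, pixels), "R" (3x3) and "t" (3): a world point X has camera coordinates R X + t. Camera axes: x right, y down, z forward; pixel columns grow to the right and rows downward; lengths in m; the calibration is good to about 2 mm. A picture is of the moment at which its call begins: read the wrist's pose just before it. calibration takes no time and is no camera call; for the wrist camera it gives the pose at the moment of the call.
- ctrl.finish_job(): hands the job in, once; it reports no verdict.
Trained networks look in the newest picture that a camera, given by its name, has taken for a name from the list of things; names that differ only in an ending like _2 or _b are one class to them, and where a whole thing is asked for, a point or a joint stands for the part that bears it (a point fixed in the world has none). Each returns a list of dicts, best first, with "confidence" (0 to 1); they miss things now and then, are a little off and sometimes report something else, mostly with a low value. They report only what shows in the picture. A call takes as long as a camera call. They do not tell look-alikes from the thing itself.
- nets.masks_of(camera, thing): "region" (384x512 bool, what is visible of it) and "box" ([left, top, right, bottom] in pixels, round what is visible of it).
- nets.pinpoint(camera, thing): "at" ([column, row] in pixels: a listed point, or the origin of a listed thing).
The state is a dict: "t": time; "q": joint angles; "dq": joint speeds; "effort": joint torques, N m; "tool_pos": TCP position; "tool_rot": TCP orientation; "contact_force": force on the tool from outside, world axes, zero at the start; "wrist_torque": the same for the moment, N m; "opening": finger opening in m.
Only numpy, scipy, OpenCV 4.12 (cv2) and the standard library are available. Lean on these libraries where they do the work, as an engineer would, in place of code of your own. Each camera call takes 0.05 s, during which the arm holds its last target. There are 200 camera calls.

TASK

First turn the cam lever beside the preparation board clockwise until the cam's high point bears on the sprung follower, which lowers the gate at the end of the board. Then take the scraper from its holder and with it wipe all the loose caps and tabs off the board over the lowered gate into the catch tray, never touching them with the gripper, and stand the scraper upright back in its holder. Leave the cam turned and the other things on the counter where they are.

Things in the scene. Friction and masses are not known exactly. Their poses are not given: they have to be found in the camera images.
- board_top (a point): Preparation board: fixed grey block, white top, 170 (x) x 200 (y) mm, 45 mm high. The point is the middle of the top face, z up, y lengthways. Aluminium rails 12 mm high along both long sides (inner faces at x = -75 and +75 mm; 10 mm wide). The +y end is open; the -y end (y = -100) leads over the gate into the catch tray.
- gate (a joint): How far (m) the gate is lowered: a steel plate 148 mm wide, 4 mm thick, upright across the board's -y end (y = -101 to -105 mm). It moves only with the cam: it stands 12 to 16 mm above the board's top at the start and sinks 18.5 mm, to just below it, when the cam is fully turned.
- tray_floor (a point): Catch tray: open, grey, built on to the board's -y end, inside 152 (x) x 110 (y) mm; outer walls 55 mm high, 6 mm thick; wall next to the board 38 mm high (at y = -106 to -110 mm of the board). The point is the middle of the tray's inner floor, 4 mm above the counter; axes as the board's; 165 mm along -y and 41 mm below board_top.
- cam_axis (a point): Pivot (vertical) of the cam, a steel snail cam (rim 21 to 28 mm from the pivot), 12 mm thick, on a bracket 42 mm high at the board's +x side; the point is at the cam's mid height, 53 mm above the counter, at x = +125, y = -40 mm from board_top. The sprung follower, a flat steel head on a rod with a coil spring, sits at the cam's -y side (board axes).
- cam_knob (a point): Upright black round knob, 16 mm in diameter, on the end of the cam's lever, 65 mm from the pivot. The point is on its axis, 89 mm above the counter, 18 mm below its top; the lever (12 mm wide, top 64 mm above the counter) is below it. The lever points along the board's +y at cam = 0, along its +x fully turned. It stays where left; moving it takes about 2 N.
- cam (a joint): Cam angle in rad, growing clockwise as seen from above. 0 to 0.3 at the start; at 1.60 the high point (the nose of the snail, 28 mm from the pivot) bears squarely on the follower and the gate is fully down; the stop is at 1.65, just past the high point.
- scraper_grip (a point): Scraper: a white block 100 mm long (its y), 22 mm thick (its x), 28 mm high with a black rubber foot, and on it a grip rib 60 mm long (y), 18 mm thick (x), from 27 to 71 mm above the scraper's underside. The point is in the middle of the rib, 52 mm above the underside; z up. About 0.16 kg.
- holder_floor (a point): Holder of the scraper: a fixed white open tray on the counter, inside 42 (x) x 120 (y) mm, walls 5 mm thick and 15 mm high. The point is the middle of its inner floor, 5 mm above the counter, axes along its sides. The scraper stands in it lengthways, upright, at the start.
- cap0: Used vial cap: a flat aluminium disc, 24 mm in diameter, 10 mm high, 10 g, lying on the board. Origin at the centre of its underside, z up.
- cap1: Used vial cap: a flat aluminium disc, 24 mm in diameter, 10 mm high, 10 g, lying on the board. Origin at the centre of its underside, z up.
- cap2: Used vial cap: a flat aluminium disc, 24 mm in diameter, 10 mm high, 10 g, lying on the board. Origin at the centre of its underside, z up.
- tab0: Snapped-off grey plastic tab, 28 (x) x 18 (y) x 8 (z) mm, 10 g, lying on the board. Origin at the centre of its underside.
- tab1: Snapped-off grey plastic tab, 28 (x) x 18 (y) x 8 (z) mm, 10 g, lying on the board. Origin at the centre of its underside.
- carton: Bystander: cardboard carton 120 (x) x 75 (y) x 50 mm on the counter. Origin at the centre of its underside.
- jar: Bystander: small jar, 44 mm in diameter, 50 mm high, beside the board. Origin at the centre of its underside.
- tape: Bystander: roll of clear tape lying flat, 68 mm in diameter, 20 mm high, beside the catch tray. Origin at the centre of its underside.
- mug: Bystander: white mug, 76 mm in diameter, 85 mm high, handle at its +y. Origin at the centre of its underside.
- bottle: Bystander: bottle, 60 mm in diameter, 150 mm high. Origin at the centre of its underside.
- driver: Bystander: screwdriver lying along its x, 150 mm long.
Things that resemble listed ones, but are neither listed nor needed, are in the scene too. Leave any purple look-alike of the part that bears scraper_grip alone.

How it is judged:
By the outcome, as a careful person would: the job done as asked, in the order asked, and still so for the second after the job is handed in, with the robot touching nothing.
It also fails if it takes over 64 s, if anything falls off the work surface, if the arm or the gripper's body presses on something with over 40 N, if the wrist force passes 120 N, or if a joint passes its speed limit or range.

## Working session

There is one attempt and no reset: what is moved stays moved. The work goes in short steps, Python scripts to look and compute and a tool call to move; the robot and the scene stay as the last step left them, time stands still between calls to the robot, and variables do not carry over. Pictures are saved under pics/ and viewed, about 8 in all and at most 12, crops included, and the job is handed in when it is done.

Besides the shell and the picture viewer there is one more tool, called after "Call:" by a JSON object that holds its "method" and its "body". step_arm: Moves the arm, as the interface text tells. Its arguments: {"type":"object","properties":{"moves":{"type":"array","items":{"type":"array","items":{"type":"array","items":{"type":"number"}}}},"grip":{"type":"number"},"squeeze":{"type":"number"}},"required":["moves"]}

```bash
mkdir -p pics; cat > h.py <<'E'
import numpy as np, cv2
from station import readout, viewer, ctrl, nets
def ray(cam,px,z):
    c=viewer.calibration(cam);K=np.array(c["camera_matrix"]);R=np.array(c["R"]);t=np.array(c["t"]).ravel()
    d=R.T@np.linalg.solve(K,[px[0],px[1],1.]);o=-R.T@t
    return o+d*(z-o[2])/d[2]
def proj(cam,X):
    c=viewer.calibration(cam);p=np.array(c["camera_matrix"])@(np.array(c["R"])@np.array(X)+np.array(c["t"]).ravel());return p[:2]/p[2]
E
cat > a.py <<'E'
from h import *
a=viewer.get_image("top");b=viewer.get_image("scene")
cv2.imwrite("pics/top.png",cv2.resize(a,(800,600),interpolation=cv2.INTER_CUBIC));cv2.imwrite("pics/scene.png",cv2.resize(b,(800,600),interpolation=cv2.INTER_CUBIC))
for n,z in dict(board_top=.045,tray_floor=.004,cam_axis=.053,cam_knob=.089,scraper_grip=.057,holder_floor=.005,cap0=.045,tab0=.045,carton=0,jar=0,tape=0,mug=0,bottle=0,driver=0.01).items():
  for cam in ["top","scene"]:
    try: r=nets.pinpoint(cam,n)
    except Exception as e: print(n,e);continue
    for d in r[:6]: print(n,cam,round(d["confidence"],2),np.round(d["at"]),np.round(ray(cam,d["at"],z),3)[:2])
print(readout.get_obs())
E
python3 a.py
```

```text
board_top top 0.67 [216. 246.] [0.522 0.044]
board_top top 0.57 [290. 206.] [ 0.629 -0.167]
board_top scene 0.74 [253. 168.] [0.522 0.045]
tray_floor top 0.96 [271. 257.] [ 0.491 -0.11 ]
tray_floor top 0.42 [119. 254.] [0.509 0.327]
tray_floor scene 0.85 [214. 199.] [ 0.494 -0.115]
tray_floor scene 0.43 [294. 190.] [0.664 0.089]
cam_axis top 0.83 [234. 201.] [ 0.648 -0.009]
cam_axis scene 0.83 [267. 198.] [ 0.646 -0.024]
cam_knob top 0.65 [212. 192.] [0.666 0.048]
cam_knob top 0.5 [137. 199.] [0.653 0.255]
cam_knob top 0.18 [200. 200.] [0.645 0.084]
cam_knob scene 0.75 [284. 185.] [0.67  0.027]
cam_knob scene 0.17 [298. 188.] [0.71  0.046]
scraper_grip top 0.92 [348. 259.] [ 0.476 -0.32 ]
scraper_grip top 0.62 [420. 262.] [ 0.464 -0.516]
scraper_grip top 0.34 [272. 254.] [ 0.494 -0.11 ]
scraper_grip scene 0.87 [160. 226.] [ 0.479 -0.32 ]
scraper_grip scene 0.82 [105. 267.] [ 0.477 -0.512]
holder_floor top 0.75 [346. 259.] [ 0.478 -0.325]
holder_floor top 0.63 [224. 159.] [0.79  0.024]
holder_floor scene 0.88 [159. 238.] [ 0.48  -0.335]
holder_floor scene 0.32 [248. 183.] [0.529 0.009
[... 931 characters left out ...]
62 [190. 281.] [ 0.661 -0.371]
{'t': 1.5, 'q': array([ 9.90008310e-01,  5.26849544e-02,  1.61286774e+00, -2.09253427e-05,
        1.47604068e+00, -1.19009894e-01]), 'dq': array([ 8.70346092e-04,  2.33904411e-04,  2.18036725e-04, -3.87792354e-04,
       -2.85137171e-05, -8.39958499e-04]), 'effort': array([-4.59407638e-04, -3.93649936e+01, -3.70459092e+01, -1.17394570e-04,
        3.57881154e-04,  3.99464440e-06]), 'tool_pos': array([0.27846406, 0.55951922, 0.23133221]), 'tool_rot': array([2.67083536e+00, 1.65412282e+00, 1.27790694e-05]), 'contact_force': array([ 0.08370501,  0.51009306, -0.15278391]), 'wrist_torque': array([0.01750187, 0.06390398, 0.03646493]), 'opening': 0.08543493450537451}
```

View pics/top.png

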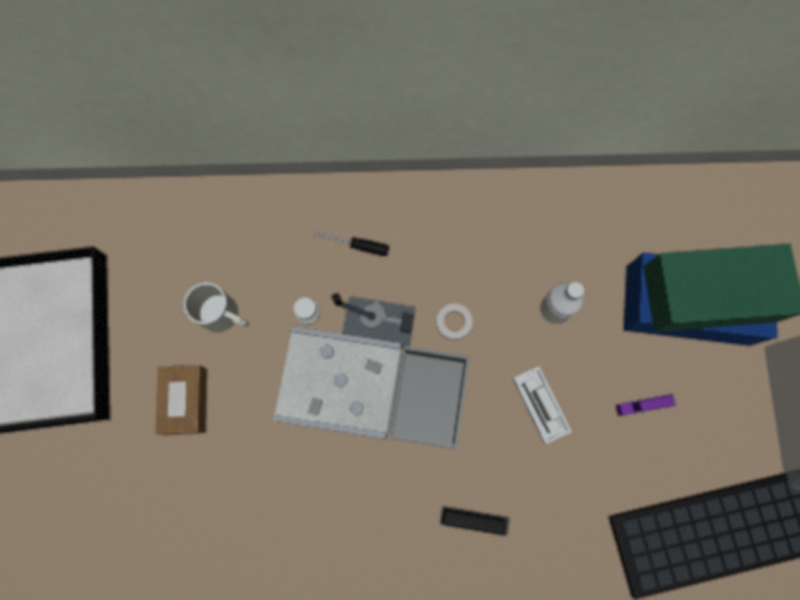

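View pics/scene.png

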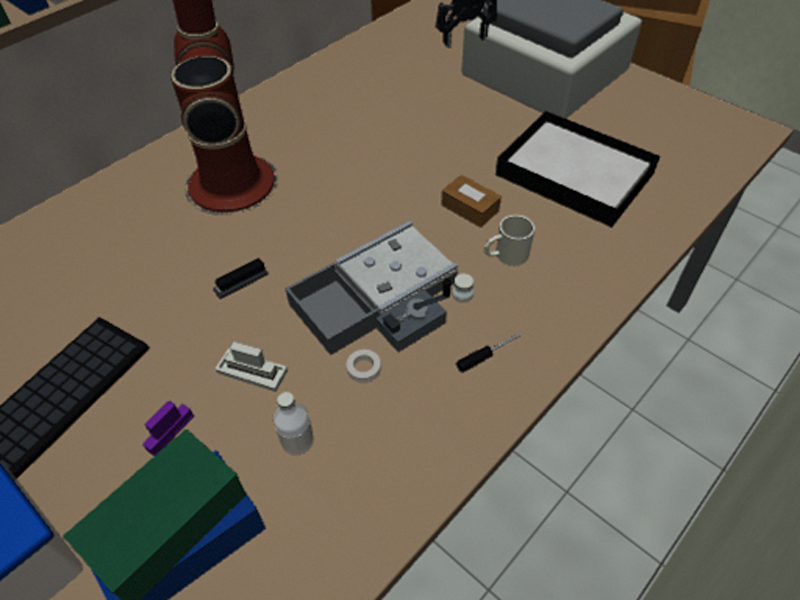

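The top view shows the board at about (375,383) with the tray to its right. The cam is at (373,313) and its knob at (336,298). The real scraper is in its holder at (542,405), and the purple look-alike at (646,405) is to be left alone. I'll move over the board for a wrist view.

Call:
{"method": "step_arm", "body": {"moves": [[[1.4,-2.7,0.9,-0.07],[1.4,-2.7,0.9,-0.07],[1.4,-2.7,0.9,-0.07],[1.4,-2.7,0.9,-0.07],[1.4,-2.7,0.9,-0.07],[1.4,-2.7,0.9,-0.07],[1.4,-2.7,0.9,-0.07],[1.4,-2.7,0.9,-0.07],[1.4,-2.7,0.9,-0.07],[1.4,-2.7,0.9,-0.07]]]}}

```text
t: 2.33
tool_pos: [0.4188, 0.2882, 0.322]
tool_rot: [-3.077, -0.633, -0.001]
contact_force: [1.0, -0.1, 0.5]
opening: 0.0853
```

Call:
{"method": "step_arm", "body": {"moves": [[[1.4,-2.7,0.9,-0.07],[1.4,-2.7,0.9,-0.07],[1.4,-2.7,0.9,-0.07],[1.4,-2.7,0.9,-0.07],[1.4,-2.7,0.9,-0.07],[1.4,-2.7,0.9,-0.07],[1.4,-2.7,0.9,-0.07],[1.4,-2.7,0.9,-0.07],[1.4,-2.7,0.9,-0.07],[1.4,-2.7,0.9,-0.07]]]}}

```text
t: 3.17
tool_pos: [0.5589, 0.0181, 0.4119]
tool_rot: [-3.107, 0.461, -0.001]
contact_force: [0.2, 0.2, 0.3]
opening: 0.0853
```

```bash
cat > w.py <<'E'
import sys
from h import *
o=readout.get_obs();print(o["t"],o["tool_pos"],o["tool_rot"])
a=viewer.get_image("wrist");cv2.imwrite("pics/%s.png"%sys.argv[1],cv2.resize(a,(800,600),interpolation=cv2.INTER_CUBIC))
Z=dict(board_top=.045,tray_floor=.004,cam_axis=.059,cam_knob=.089,scraper_grip=.057,holder_floor=.005,cap0=.045,tab0=.045,jar=0)
for n in sys.argv[2:]:
    for d in nets.pinpoint("wrist",n)[:5]: print(n,round(d["confidence"],2),np.round(d["at"]),np.round(ray("wrist",d["at"],Z[n]),4)[:2])
c=viewer.calibration("wrist");print(-np.array(c["R"]).T@np.array(c["t"]).ravel())
E
python3 w.py w1 board_top tray_floor cam_axis cam_knob
```

```text
3.1667 [0.55891113 0.01805691 0.41192224] [-3.10741734e+00  4.61122606e-01 -7.15403583e-04]
board_top 0.74 [231. 134.] [0.5282 0.0324]
board_top 0.53 [324. 108.] [0.6799 0.0276]
tray_floor 0.69 [243. 215.] [ 0.4962 -0.1223]
cam_axis 0.97 [308. 148.] [ 0.6371 -0.0177]
cam_knob 0.88 [322. 105.] [0.6668 0.0435]
[0.58280902 0.10115714 0.55365748]
```

View pics/w1.png

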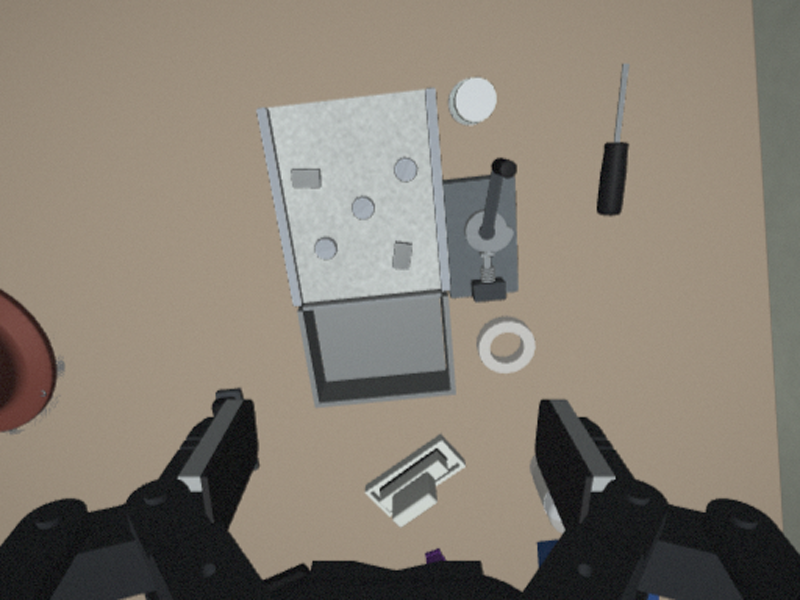

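The wrist view shows the board with rail ends at (258,109) and (435,89), and the tray's outer corners at (316,406) and (455,393). The pivot is at (488,232) and the knob top at (504,168).

```bash
cat > fit.py <<'E'
from h import *
P=[((258,109),.057,-.085,.1),((439,89),.057,.085,.1),((298,306),.057,-.085,-.1),((449,292),.057,.085,-.1),((316,406),.055,-.082,-.226),((456,393),.055,.082,-.226)]
W=np.array([ray("wrist",np.array(p)*.64,z)[:2] for p,z,_,_ in P]);B=np.array([[x,y] for *_,x,y in P])
b0=B.mean(0);w0=W.mean(0);H=(B-b0).T@(W-w0);yaw=np.arctan2(H[0,1]-H[1,0],H[0,0]+H[1,1])
R=np.array([[np.cos(yaw),-np.sin(yaw)],[np.sin(yaw),np.cos(yaw)]]);t=w0-R@b0
print("board",t,yaw,"res mm",np.round(1e3*(W-(B@R.T+t)),1).tolist())
piv=t+R@[.125,-.04];kn=ray("wrist",np.array([504,168])*.64,.107)[:2]
print("tray",t+R@[0,-.165],"pivot",piv,"img",ray("wrist",np.array([488,232])*.64,.066)[:2],"knob",kn,np.linalg.norm(kn-piv))
d=R.T@(kn-piv);print("cam",np.arctan2(d[0],d[1]))
for c in [0.,.1,.2,.3,.5,.8,1.1,1.4,1.6,1.65]: print(c,piv+R@[.065*np.sin(c),.065*np.cos(c)],yaw-c)
for s in [(440,434),(466,463),(397,526),(366,490)]: print("holder",ray("wrist",np.array(s)*.64,.015)[:2])
for n in ["scraper_grip","holder_floor"]:
  for d in nets.pinpoint("wrist",n)[:3]:print(n,d["confidence"],d["at"],ray("wrist",d["at"],.057 if n[0]=="s" else .005))
E
python3 fit.py
```

```text
board [0.528484   0.04266786] -0.18984074539476603 res mm [[-0.6, -1.6], [-0.2, -1.8], [4.2, -0.7], [-4.0, 0.1], [1.2, 1.6], [-0.5, 2.5]]
tray [ 0.49734809 -0.1193678 ] pivot [ 0.64369019 -0.02020132] img [ 0.64226446 -0.01852582] knob [0.6636876  0.04275965] 0.06606042874250706
cam 0.11769823337876346
0.0 [0.65595585 0.04363091] -0.18984074539476603
0.1 [0.66226716 0.04208749] -0.289840745394766
0.2 [0.66839286 0.0399217 ] -0.38984074539476604
0.3 [0.67427174 0.03715518] -0.489840745394766
0.5 [0.68505712 0.02993626] -0.689840745394766
0.8 [0.69802619 0.01547217] -0.9898407453947661
1.1 [ 0.7061416  -0.00217852] -1.2898407453947662
1.4 [ 0.7086784  -0.02143914] -1.589840745394766
1.6 [ 0.70713705 -0.03432563] -1.7898407453947662
1.65 [ 0.70635183 -0.037479  ] -1.839840745394766
holder [ 0.53011756 -0.26735158]
holder [ 0.55111818 -0.3198605 ]
holder [ 0.43506931 -0.39319859]
holder [ 0.41282818 -0.32337453]
scraper_grip 0.87 [264.3, 321.9] [ 0.47602027 -0.32538261  0.057     ]
holder_floor 0.9 [262.3, 303.0] [ 0.47444081 -0.32172598  0.005     ]
holder_floor 0.59 [227.0, 129.9] [0.51615852 0.040891   0.005     ]
```

Call:
{"method": "step_arm", "body": {"moves": [[[2.1,0.5,-2.8,0],[2.1,0.5,-2.8,0],[2.1,0.5,-2.8,0],[2.1,0.5,-2.8,0],[2.05,0.45,-2.8,0],[0,0,-2.8,0],[0,0,-2.8,0],[0,0,-2.8,0],[0,0,-2.8,0]]]}}

```text
t: 4.27
tool_pos: [0.6623, 0.0456, 0.1577]
tool_rot: [-3.109, 0.452, 0.001]
contact_force: [0.9, 0.5, -0.2]
opening: 0.0854
```

Call:
{"method": "step_arm", "body": {"moves": [[[0,0,-2.8,0],[0,0,-2.8,0],[0,0,-2.8,0],[0,0,0,0]]]}}

```text
t: 4.6
tool_pos: [0.6574, 0.0455, 0.0677]
tool_rot: [3.108, -0.452, -0.02]
contact_force: [-1.8, 0.4, -2.1]
opening: 0.0854
```

Call:
{"method": "step_arm", "body": {"moves": [[[0,0,0,0],[0,0,0,0],[0,0,0,0],[0,0,0,0],[0,0,0,0],[0,0,0,0]]], "grip": 0.7, "squeeze": 20}}

```text
t: 5.1
tool_pos: [0.6644, 0.0439, 0.0772]
tool_rot: [-3.108, 0.455, -0.006]
contact_force: [1.6, -0.2, 1.3]
opening: 0.0254
```

Call:
{"method": "step_arm", "body": {"moves": [[[0,0,0,0],[0,0,0,0],[0,0,0,0],[0.75,-0.29,0,-0.123],[0.7,-0.38,0,-0.123],[0.65,-0.46,0,-0.123],[0.59,-0.54,0,-0.123],[0,0,0,0]]], "grip": 1, "squeeze": 20}}

```text
t: 5.77
tool_pos: [0.692, 0.0266, 0.0769]
tool_rot: [-2.9, 1.204, -0.006]
contact_force: [4.4, 0.7, 6.4]
opening: 0.0156
```

Call:
{"method": "step_arm", "body": {"moves": [[[0.52,-0.61,0,-0.123],[0.44,-0.67,0,-0.123],[0.35,-0.72,0,-0.123],[0.27,-0.76,0,-0.123],[0.17,-0.78,0,-0.123],[0.07,-0.8,0,-0.123],[0,0,0,0]]]}}

```text
t: 6.35
tool_pos: [0.7106, -0.0174, 0.0771]
tool_rot: [-2.269, 2.167, -0.009]
contact_force: [8.1, -0.4, 3.0]
opening: 0.0152
```

Call:
{"method": "step_arm", "body": {"moves": [[[-0.02,-0.4,0,-0.06],[-0.02,-0.4,0,-0.06],[-0.05,-0.4,0,-0.06],[-0.07,-0.4,0,-0.06],[0,0,0,0],[0,0,0,0]]]}}

```text
t: 6.85
tool_pos: [0.7095, -0.0334, 0.0771]
tool_rot: [-1.998, 2.418, -0.011]
contact_force: [9.9, -3.4, 1.6]
opening: 0.0149
```

Call:
{"method": "step_arm", "body": {"moves": [[[-0.02,-0.1,0,-0.015],[0,0,0,0],[0,0,0,0]]]}}

```text
t: 7.1
tool_pos: [0.7094, -0.0339, 0.0771]
tool_rot: [-1.98, 2.432, -0.011]
contact_force: [10.9, -2.3, 1.6]
opening: 0.0154
```

Call:
{"method": "step_arm", "body": {"moves": [[[-0.02,-0.1,0,-0.015],[0,0,0,0],[0,0,0,0]]]}}

```text
t: 7.35
tool_pos: [0.7092, -0.0348, 0.0772]
tool_rot: [-1.962, 2.446, -0.01]
contact_force: [10.4, -1.5, 1.2]
opening: 0.0156
```

Call:
{"method": "step_arm", "body": {"moves": [[[-0.02,-0.1,0,-0.015],[0,0,0,0],[0,0,0,0]]]}}

```text
t: 7.6
tool_pos: [0.709, -0.0359, 0.0771]
tool_rot: [-1.944, 2.461, -0.01]
contact_force: [10.4, -1.2, 2.0]
opening: 0.0153
```

Call:
{"method": "step_arm", "body": {"moves": [[[-0.02,-0.1,0,-0.015],[0,0,0,0],[0,0,0,0]]]}}

```text
t: 7.85
tool_pos: [0.7088, -0.0369, 0.0771]
tool_rot: [-1.925, 2.475, -0.01]
contact_force: [10.3, -1.5, 0.9]
opening: 0.0153
```

Call:
{"method": "step_arm", "body": {"moves": [[[-0.02,-0.1,0,-0.015],[0,0,0,0],[0,0,0,0]]]}}

```text
t: 8.1
tool_pos: [0.7085, -0.0379, 0.0772]
tool_rot: [-1.907, 2.49, -0.01]
contact_force: [8.5, -2.6, 1.4]
opening: 0.0152
```

Call:
{"method": "step_arm", "body": {"moves": [[[-0.03,-0.1,0,-0.015],[0,0,0,0],[0,0,0,0]]]}}

```text
t: 8.35
tool_pos: [0.7083, -0.0388, 0.0771]
tool_rot: [-1.888, 2.504, -0.01]
contact_force: [10.2, -2.3, 2.2]
opening: 0.0154
```

Call:
{"method": "step_arm", "body": {"moves": [[[-0.03,-0.1,0,-0.015],[0,0,0,0],[0,0,0,0]]]}}

```text
t: 8.6
tool_pos: [0.7081, -0.0389, 0.0771]
tool_rot: [-1.868, 2.517, -0.009]
contact_force: [10.9, 1.3, 0.6]
opening: 0.0155
```

Call:
{"method": "step_arm", "body": {"moves": [[[-0.03,-0.1,0,-0.015],[0,0,0,0],[0,0,0,0]]]}}

```text
t: 8.85
tool_pos: [0.708, -0.039, 0.0772]
tool_rot: [-1.849, 2.53, -0.007]
contact_force: [11.7, 3.3, 0.7]
opening: 0.0152
```

Call:
{"method": "step_arm", "body": {"moves": [[[0.06,0.25,0,0.03],[0.06,0.25,0,0.03],[0,0,0,0],[0,0,0,0]]]}}

```text
t: 9.18
tool_pos: [0.7089, -0.0354, 0.0771]
tool_rot: [-1.925, 2.475, -0.009]
contact_force: [9.6, 0.2, 1.9]
opening: 0.0155
```

Call:
{"method": "step_arm", "body": {"moves": [[[0,0,0,0],[0,0,0,0],[0,0,0,0],[0,0,0,0]]], "grip": 0.6}}

```text
t: 9.52
tool_pos: [0.7045, -0.0349, 0.074]
tool_rot: [1.926, -2.479, -0.003]
contact_force: [0.2, -0.3, 0.3]
opening: 0.0343
```

Call:
{"method": "step_arm", "body": {"moves": [[[0,0,2,0],[0,0,3,0],[0,0,3,0],[0,0,3,0],[-1,-1,3,0.12],[-1,-2,3,0.12],[-1,-2,3,0.12],[-1,-2,3,0.12],[0,0,0,0]]], "grip": 0}}

```text
t: 10.27
tool_pos: [0.6666, -0.1088, 0.314]
tool_rot: [-2.46, 1.95, -0.018]
contact_force: [0.2, -0.4, 1.3]
opening: 0.0853
```

```bash
python3 w.py w2 cam_knob cam_axis scraper_grip
```

```text
10.2667 [ 0.66660101 -0.10881725  0.31399938] [-2.45983057  1.94960799 -0.01765862]
cam_knob 0.78 [198. 113.] [ 0.704  -0.0337]
cam_knob 0.7 [234. 249.] [ 0.5455 -0.1078]
cam_knob 0.2 [105. 114.] [0.6798 0.0666]
cam_axis 0.95 [180. 154.] [ 0.645  -0.0156]
scraper_grip 0.94 [472. 328.] [ 0.4752 -0.492 ]
scraper_grip 0.7 [415. 191.] [ 0.6641 -0.3199]
scraper_grip 0.59 [290. 172.] [ 0.6517 -0.1552]
[ 0.74833501 -0.08534504  0.44585215]
```

View pics/w2.png

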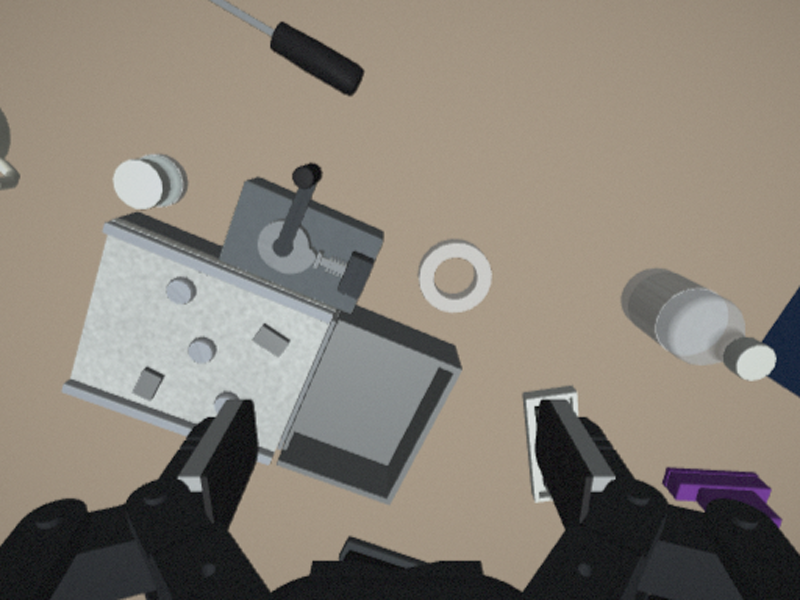

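The lever now points along board +x and the gate is flush with the board. All five loose pieces are still in place, with cap and tab at (181,291), (202,350), (228,403), (149,383) and (271,340). Next, the scraper.

Call:
{"method": "step_arm", "body": {"moves": [[[-2.65,-2.4,0,0.024],[-2.65,-2.4,0,0.024],[-2.65,-2.4,0,0.024],[-2.65,-2.4,0,0.024],[-2.65,-2.4,0,0.024],[-2.65,-2.4,0,0.024],[-2.65,-2.4,0,0.024],[-2.65,-2.4,0,0.024],[-2.65,-2.4,0,0.024],[-2.65,-2.4,0,0.024]]]}}

```text
t: 11.3
tool_pos: [0.3993, -0.3447, 0.3027]
tool_rot: [-2.678, 1.64, 0.006]
contact_force: [1.6, -1.7, 0.6]
opening: 0.0855
```

Call:
{"method": "step_arm", "body": {"moves": [[[0,0,0,0],[0,0,0,0]]]}}

```text
t: 11.47
tool_pos: [0.3997, -0.345, 0.303]
tool_rot: [-2.674, 1.646, 0.006]
contact_force: [0.6, -0.1, 0.7]
opening: 0.0855
```

```bash
python3 w.py w3 scraper_grip holder_floor
```

```text
11.4667 [ 0.39972903 -0.34503845  0.30300356] [-2.67378412  1.64640753  0.00561697]
scraper_grip 0.96 [399. 161.] [ 0.4759 -0.5105]
scraper_grip 0.81 [267.  89.] [ 0.4774 -0.3222]
holder_floor 0.87 [268.  86.] [ 0.4812 -0.3235]
holder_floor 0.73 [268.  87.] [ 0.4808 -0.3249]
[ 0.47740196 -0.30552732  0.44666852]
```

View pics/w3.png

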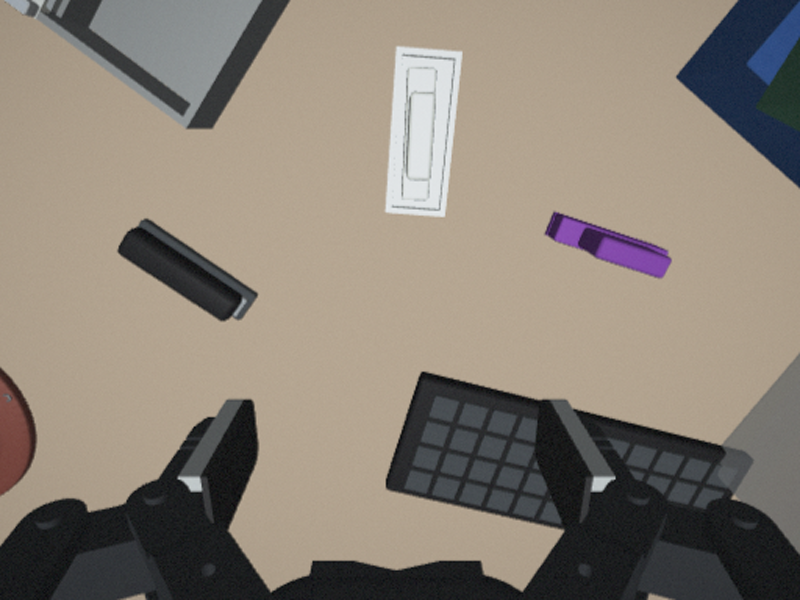

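The holder rim corners are at (396,47), (462,52), (446,217) and (386,212). The rib top is at (413,92) to (431,180).

```bash
cat > s.py <<'E'
from h import *
for n,z,Q in [("rib",.076,[(414,92),(436,92),(431,180),(408,179)]),("block",.033,[(408,67),(438,68),(428,199),(402,198)]),("rim",.015,[(396,47),(462,52),(446,217),(386,212)])]:
    W=np.array([ray("wrist",np.array(p)*.64,z)[:2] for p in Q]);d=W[0]+W[1]-W[2]-W[3];
    print(n,W.mean(0),"long ang",np.arctan2(d[1],d[0]),"len",np.linalg.norm(d)/2,"wid",np.linalg.norm(W[0]-W[1]),np.linalg.norm(W[2]-W[3]))
E
python3 s.py
```

```text
rib [ 0.48027742 -0.3241437 ] long ang 0.42094069786810456 len 0.05926983195513032 wid 0.015252589194868302 0.01688123490419374
block [ 0.48024438 -0.3234951 ] long ang 0.4205019596850959 len 0.09878237330852717 wid 0.02289039416966975 0.02155667934376925
rim [ 0.48122083 -0.32698778] long ang 0.4041662086277226 len 0.12992115628014786 wid 0.052126829729018026 0.0526389478935708
```

Call:
{"method": "step_arm", "body": {"moves": [[[2,0.5,-1.5,-0.012],[2,0.5,-1.5,-0.012],[2,0.5,-1.5,-0.012],[2,0.6,-1.5,-0.011],[0,0,-3,0],[0,0,-3,0],[0,0,-3,0],[0,0,-3,0],[0,0,-2,0],[0,0,0,0]]]}}

```text
t: 12.45
tool_pos: [0.4787, -0.3198, 0.0988]
tool_rot: [-2.639, 1.702, 0.018]
contact_force: [-0.4, 1.0, -1.5]
opening: 0.0854
```

Call:
{"method": "step_arm", "body": {"moves": [[[0,0,-2.2,0],[0,0,-2.1,0],[0,0,-2,0],[0,0,0,0],[0,0,0,0]]]}}

```text
t: 12.87
tool_pos: [0.4812, -0.3232, 0.0424]
tool_rot: [-2.639, 1.704, 0.002]
contact_force: [0.1, 0.1, -0.4]
opening: 0.0852
```

Call:
{"method": "step_arm", "body": {"moves": [[[-0.1,-0.05,-0.2,0],[0,0,0,0],[0,0,0,0],[0,0,0,0],[0,0,0,0],[0,0,0,0],[0,0,0,0],[0,0,0,0],[0,0,0,0],[0,0,0,0]]], "grip": 1, "squeeze": 60}}

```text
t: 13.7
tool_pos: [0.48, -0.3248, 0.0408]
tool_rot: [2.638, -1.706, 0.001]
contact_force: [-1.4, 1.1, 5.5]
opening: 0.0176
```

Call:
{"method": "step_arm", "body": {"moves": [[[0,0,1.5,0],[0,0,2.5,0],[0,0,3,0],[0,0,3,0],[0,0,3,0],[0,0,0,0],[0,0,0,0]]]}}

```text
t: 14.28
tool_pos: [0.4806, -0.3254, 0.1719]
tool_rot: [2.638, -1.706, 0.006]
contact_force: [-0.3, 0.3, -2.8]
opening: 0.0174
```

```bash
cat > plan.py <<'E'
from h import *
yaw=-.19;t=np.array([.528,.043]);R=np.array([[np.cos(yaw),-np.sin(yaw)],[np.sin(yaw),np.cos(yaw)]])
o=readout.get_obs();p=o["tool_pos"];print(p,o["opening"],o["contact_force"])
for x,y in [(-.02,.085),(-.02,-.12),(.02,.085),(.02,-.12)]:
    w=t+R@[x,y];print((x,y),w,"from here cm",100*(w-p[:2]))
for cam in ["top"]:
  viewer.get_image(cam)
  for n in ["cap0","tab0"]:
    for d in nets.pinpoint(cam,n)[:5]:
      print(n,round(d["confidence"],2),np.round(1e3*R.T@(ray(cam,d["at"],.05)[:2]-t)))
E
python3 plan.py
```

```text
[ 0.48059675 -0.32535783  0.17193071] 0.017361992743843997 [-0.30825751  0.27012126 -2.84960842]
(-0.02, 0.085) [0.52441292 0.13024754] from here cm [ 4.38161753 45.56053668]
(-0.02, -0.12) [ 0.48569685 -0.07106333] from here cm [ 0.51001018 25.42944986]
(0.02, 0.085) [0.56369309 0.12269318] from here cm [ 8.30963447 44.8051011 ]
(0.02, -0.12) [ 0.52497702 -0.07861769] from here cm [ 4.43802713 24.67401428]
cap0 0.64 [52. 35.]
cap0 0.64 [-39. -33.]
cap0 0.44 [  1. -10.]
tab0 0.51 [-51.  28.]
tab0 0.47 [ 34. -70.]
```

Call:
{"method": "step_arm", "body": {"moves": [[[0.3,3.25,0,-0.044],[0.3,3.25,0,-0.044],[0.3,3.25,0,-0.044],[0.3,3.25,0,-0.044],[0.3,3.25,0,-0.044],[0.3,3.25,0,-0.044],[0.3,3.25,0,-0.044]]]}}

```text
t: 15.02
tool_pos: [0.4993, -0.0951, 0.1676]
tool_rot: [2.341, -2.092, -0.006]
contact_force: [0.4, 0.7, -1.7]
opening: 0.0172
```

Call:
{"method": "step_arm", "body": {"moves": [[[0.3,3.25,0,-0.044],[0.3,3.25,0,-0.044],[0.3,3.25,0,-0.044],[0.3,3.25,0,-0.044],[0.3,3.25,0,-0.044],[0.3,3.25,0,-0.044],[0.3,3.25,0,-0.044],[0,0,-2,0],[0,0,-2,0],[0,0,-2,0]]]}}

```text
t: 15.85
tool_pos: [0.5204, 0.1311, 0.1074]
tool_rot: [1.997, -2.422, -0.003]
contact_force: [0.3, -0.1, -2.3]
opening: 0.017
```

Call:
{"method": "step_arm", "body": {"moves": [[[0,0,-1.2,0],[0,0,0,0],[0,0,0,0]]]}}

```text
t: 16.1
tool_pos: [0.5208, 0.1302, 0.0969]
tool_rot: [1.995, -2.424, -0.003]
contact_force: [-0.9, -0.4, -1.0]
opening: 0.0171
```

Call:
{"method": "step_arm", "body": {"moves": [[[0.35,0,-0.6,0],[0,0,-0.6,0],[0,0,-0.4,0],[0,0,0,0],[0,0,0,0]]]}}

```text
t: 16.52
tool_pos: [0.525, 0.1303, 0.082]
tool_rot: [1.996, -2.425, -0.001]
contact_force: [0.5, 0.4, -1.2]
opening: 0.0171
```

Call:
{"method": "step_arm", "body": {"moves": [[[0,0,-0.1,0],[0,0,0,0],[0,0,0,0]]]}}

```text
t: 16.77
tool_pos: [0.5254, 0.1304, 0.0815]
tool_rot: [-1.997, 2.425, -0.0]
contact_force: [-0.3, 0.4, -2.5]
opening: 0.0174
```

Call:
{"method": "step_arm", "body": {"moves": [[[0,0,-0.1,0],[0,0,0,0],[-0.11,-0.6,0,0],[-0.22,-1.2,0,0],[-0.22,-1.2,0,0],[-0.22,-1.2,0,0],[-0.22,-1.2,0,0],[-0.22,-1.2,0,0],[-0.22,-1.2,0,0]]]}}

```text
t: 17.52
tool_pos: [0.5111, 0.0511, 0.0808]
tool_rot: [-1.995, 2.425, -0.0]
contact_force: [0.8, 2.8, 3.5]
opening: 0.0172
```

Call:
{"method": "step_arm", "body": {"moves": [[[-0.22,-1.2,0,0],[-0.22,-1.2,0,0],[-0.22,-1.2,0,0],[-0.22,-1.2,0,0],[-0.22,-1.2,0,0],[-0.22,-1.2,0,0],[0,0,0,0]]]}}

```text
t: 18.1
tool_pos: [0.4976, -0.0223, 0.0808]
tool_rot: [1.995, -2.425, 0.003]
contact_force: [-1.4, -1.7, 6.1]
opening: 0.0172
```

Call:
{"method": "step_arm", "body": {"moves": [[[-0.22,-1.2,0,0],[-0.22,-1.2,0,0],[-0.22,-1.2,0,0],[-0.25,-1.2,0,0],[0,0,0,0],[0,0,0,0],[0,0,0,0]]]}}

```text
t: 18.68
tool_pos: [0.4874, -0.0676, 0.079]
tool_rot: [1.995, -2.424, -0.003]
contact_force: [-0.3, 0.2, -2.3]
opening: 0.0172
```

```bash
python3 - <<'E'
from h import *
a=viewer.get_image("scene")[100:260,150:350]; cv2.imwrite("pics/s1.png",cv2.resize(a,(800,640),interpolation=cv2.INTER_CUBIC)[:600])
E
```

```text
(no output)
```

View pics/s1.png

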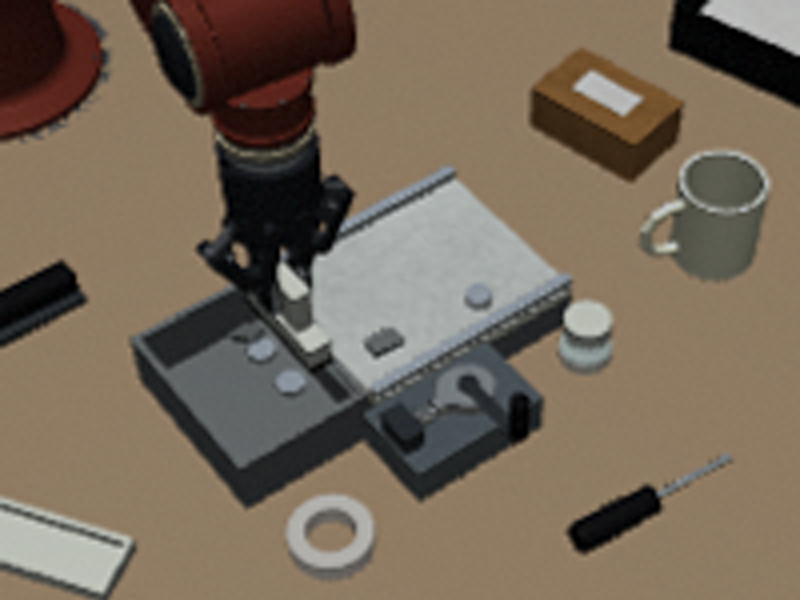

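In the cropped scene view, two caps and a tab are in the tray. One cap at (478,295) and one tab at (384,342) remain on the +x side, so a second pass is needed.

Call:
{"method": "step_arm", "body": {"moves": [[[0,0,1.5,0],[0,0,3,0],[0.95,2.4,0,0],[0.95,2.4,0,0],[0.95,2.4,0,0],[0.95,2.4,0,0],[0.95,2.4,0,0],[0.95,2.4,0,0],[0.95,2.4,0,0],[0.95,2.3,0,0]]]}}

```text
t: 19.57
tool_pos: [0.5643, 0.1253, 0.1245]
tool_rot: [1.998, -2.423, -0.001]
contact_force: [-0.2, -0.4, -1.7]
opening: 0.0176
```

Call:
{"method": "step_arm", "body": {"moves": [[[0,0,-1,0],[0,0,-1,0],[0,0,-0.5,0],[0,0,0,0],[0,0,0,0]]]}}

```text
t: 19.98
tool_pos: [0.5636, 0.1226, 0.0991]
tool_rot: [1.994, -2.425, -0.002]
contact_force: [-0.3, -0.9, -1.9]
opening: 0.017
```

Call:
{"method": "step_arm", "body": {"moves": [[[0,0,-0.7,0],[0,0,-0.6,0],[0,0,-0.4,0],[0,0,-0.2,0],[0,0,0,0],[0,0,0,0]]]}}

```text
t: 20.48
tool_pos: [0.5648, 0.1234, 0.0813]
tool_rot: [-1.997, 2.425, -0.0]
contact_force: [0.9, -0.7, -2.1]
opening: 0.0174
```

Call:
{"method": "step_arm", "body": {"moves": [[[-0.11,-0.6,0,0],[-0.22,-1.2,0,0],[-0.22,-1.2,0,0],[-0.22,-1.2,0,0],[-0.22,-1.2,0,0],[-0.22,-1.2,0,0],[-0.22,-1.2,0,0],[-0.22,-1.2,0,0]]]}}

```text
t: 21.15
tool_pos: [0.5479, 0.0319, 0.0814]
tool_rot: [-1.996, 2.426, -0.0]
contact_force: [-0.7, -0.0, -2.3]
opening: 0.0172
```

Call:
{"method": "step_arm", "body": {"moves": [[[-0.22,-1.2,0,0],[-0.22,-1.2,0,0],[-0.22,-1.2,0,0],[-0.22,-1.2,0,0],[-0.22,-1.2,0,0],[-0.22,-1.2,0,0],[0,0,0,0]]]}}

```text
t: 21.73
tool_pos: [0.5347, -0.0407, 0.0813]
tool_rot: [1.994, -2.427, 0.001]
contact_force: [0.0, 0.1, -1.5]
opening: 0.0171
```

Call:
{"method": "step_arm", "body": {"moves": [[[-0.22,-1.2,0,0],[-0.22,-1.2,0,0],[-0.22,-1.2,0,0],[-0.1,-0.4,0,0],[0,0,0,0],[0,0,0,0],[0,0,0,0]]]}}

```text
t: 22.32
tool_pos: [0.5274, -0.0784, 0.0813]
tool_rot: [-1.997, 2.425, 0.0]
contact_force: [0.2, 0.8, -2.1]
opening: 0.0173
```

Call:
{"method": "step_arm", "body": {"moves": [[[0,0,2,0],[0,0,3,0],[0,0,4,0],[-0.3,-3,1,0.05],[-0.3,-3,0,0.05],[-0.3,-3,0,0.05],[-0.3,-3,0,0.05],[0,0,0,0]]]}}

```text
t: 22.98
tool_pos: [0.5151, -0.2024, 0.1817]
tool_rot: [2.226, -2.215, 0.003]
contact_force: [-1.9, 0.1, -1.6]
opening: 0.0174
```

```bash
python3 - <<'E'
from h import *
print(readout.get_obs()["tool_pos"],readout.get_obs()["tool_rot"])
a=viewer.get_image("scene")[100:260,150:350];b=viewer.get_image("wrist")
c=np.hstack([cv2.resize(a,(400,320),interpolation=cv2.INTER_CUBIC),cv2.resize(b,(400,320))]); cv2.imwrite("pics/s2.png",c)
E
```

```text
[ 0.515093   -0.20238101  0.18170792] [ 2.22562873 -2.214921    0.00336393]
```

View pics/s2.png

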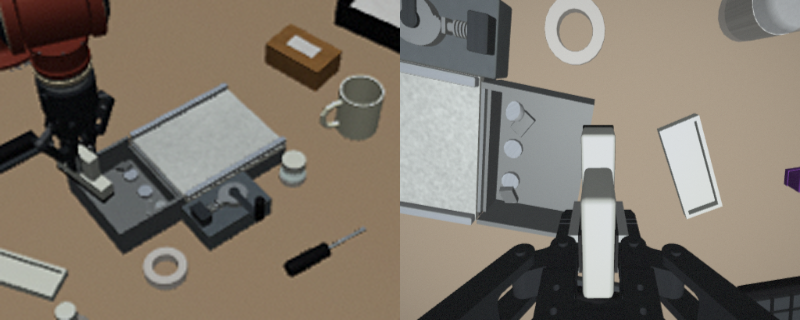

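The board is clear, with three caps and two tabs in the tray. I'll return the scraper to its pickup pose.

Call:
{"method": "step_arm", "body": {"moves": [[[-0.55,-2.05,0,0.07],[-0.55,-2.05,0,0.07],[-0.55,-2.05,0,0.07],[-0.6,-2.05,0,0.07],[-0.6,-2.05,0,0.07],[-0.6,-2.05,0,0.07],[0,0,-3,0],[0,0,-3,0],[0,0,-3,0],[0,0,0,0]]]}}

```text
t: 23.92
tool_pos: [0.4774, -0.3168, 0.0838]
tool_rot: [-2.64, 1.698, 0.021]
contact_force: [-1.5, 1.4, -3.4]
opening: 0.017
```

Call:
{"method": "step_arm", "body": {"moves": [[[0,0,0,0],[0,0,0,0]]]}}

```text
t: 24.08
tool_pos: [0.4821, -0.3213, 0.0929]
tool_rot: [2.642, -1.699, 0.003]
contact_force: [0.3, -0.1, -2.0]
opening: 0.0173
```

Call:
{"method": "step_arm", "body": {"moves": [[[-0.15,-0.4,-1,0],[0,0,-1.2,0],[0,0,-1,0],[0,0,-0.8,0],[0,0,0,0],[0,0,0,0],[0,0,0,0]]]}}

```text
t: 24.67
tool_pos: [0.4795, -0.3257, 0.0514]
tool_rot: [2.641, -1.701, 0.0]
contact_force: [0.4, -0.4, -0.5]
opening: 0.0167
```

Call:
{"method": "step_arm", "body": {"moves": [[[0,0,-0.5,0],[0,0,-0.4,0],[0,0,-0.2,0],[0,0,0,0],[0,0,0,0],[0,0,0,0]]]}}

```text
t: 25.17
tool_pos: [0.4797, -0.3258, 0.0409]
tool_rot: [2.641, -1.7, 0.001]
contact_force: [-0.3, 1.3, 3.0]
opening: 0.017
```

Seated, with a 3 N contact force. Releasing and checking.

Call:
{"method": "step_arm", "body": {"moves": [[[0,0,0,0],[0,0,0,0],[0,0,0,0],[0,0,0,0],[0,0,0,0],[0,0,0,0],[0,0,0,0]]], "grip": 0}}

```text
t: 25.75
tool_pos: [0.4794, -0.3256, 0.0403]
tool_rot: [-2.641, 1.701, 0.0]
contact_force: [1.2, 0.1, -0.0]
opening: 0.0853
```

Call:
{"method": "step_arm", "body": {"moves": [[[0,0,1,0],[0,0,2,0],[0,0,3,0],[0,0,3,0],[0,0,3,0],[-1.5,-0.5,3,0],[-2,-0.5,3,0],[-2,-0.5,3,0],[-2,-0.5,3,0],[0,0,0,0]]]}}

```text
t: 26.58
tool_pos: [0.404, -0.3484, 0.2896]
tool_rot: [2.635, -1.701, 0.02]
contact_force: [1.0, 0.1, 1.3]
opening: 0.0852
```

```bash
python3 w.py w4 scraper_grip holder_floor; python3 - <<'E'
from h import *
a=viewer.get_image("scene")[60:300,100:400];b=cv2.imread("pics/w4.png")
cv2.imwrite("pics/f.png",np.hstack([cv2.resize(a,(400,320),interpolation=cv2.INTER_CUBIC),cv2.resize(b,(400,320))]))
E
```

```text
26.5833 [ 0.40401851 -0.34843667  0.28964367] [ 2.63540077 -1.70107801  0.0196336 ]
scraper_grip 0.93 [261.  91.] [ 0.4778 -0.3234]
scraper_grip 0.82 [398. 164.] [ 0.4697 -0.5082]
holder_floor 0.74 [258.  89.] [ 0.4768 -0.319 ]
[ 0.48156505 -0.31026268  0.42373764]
```

View pics/f.png

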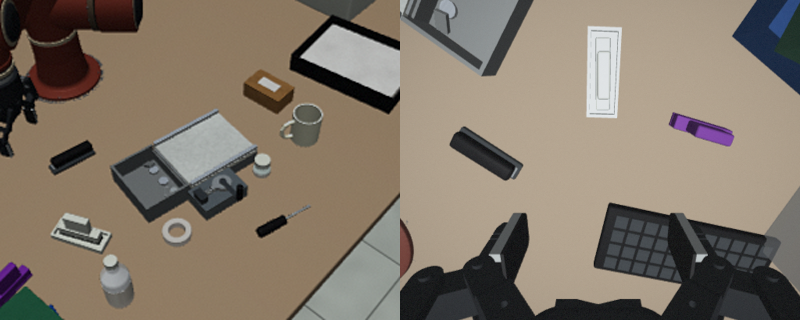

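The scraper stands upright in its holder, the board is clear and the cam is still turned. The bystanders are unmoved.

```bash
python3 -c "
from h import *
print(ctrl.finish_job())"
```

```text
the job is handed in; nothing more can be done
None
```

The job is done and handed in at about 27 s of robot time, well inside the 64 s limit; no verdict is reported.

- **Cam:** I turned it clockwise to its stop, which I felt as a force rise, then backed it off about 3 mm at the knob to the high point at about 1.60 rad. The wrist view showed the gate flush with the board and the lever along the board's +x.
- **Wiping:** Two passes with the scraper pushed all the loose pieces over the gate. A picture after the second pass showed three caps and both tabs in the tray and a clear board. The second pass ran about 0.5 mm above the board, but it still pushed the last cap and tab over.
- **Scraper:** It is back upright in its holder at its starting pose, to within about 1 mm by the arm's own reading. The final pictures agree.
- **Other things:** The other things in view, including the purple look-alike, looked unmoved in the last pictures. I judged this by eye and did not measure it. Force readings were taken only at the end of each move; they peaked at about 12 N, from gripping the cam knob.

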